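# Find the rocking corner of a jig plate and shim it

### The arm

A 6-joint arm with a two-finger parallel gripper is mounted at the origin on the work surface; the furniture and walls round the work are solid. World frame = base frame: x ahead of the robot, y to its left, z up, the work surface at z = 0. Lengths are in m, angles in rad, forces in N, time in s.
With the tool pointing down it reaches from about 0.35 to 0.975 m from the base axis. Payload 4.9 kg.
Tool frame: the origin (TCP) lies at the very end of the fingers, on their centre line; the grasp point (between the pads) lies ctrl.pinch_z behind it (ctrl.pinch_z is the distance from the TCP to the grasp point, in m); z points along the fingers, y is the line along which they close (so a half turn about z gives the same grasp; the last joint's range is limited). The gripper opens to 85 mm and grips with 20 to 120 N. Pads are 22 mm wide; open, the fingers measure 114 mm over their backs; the gripper's body (76 mm by 85 mm) begins 54 mm behind the grasp point. The pads swing forward as they close: fully open they stand 13 mm farther back than shut.
Start: joints at [-1.448, 0.053, 1.613, -0, 1.476, -0.119], TCP at [0.15, -0.607, 0.194] pointing down, gripper open.
Joint ranges: [-3.01, 3.01], [-1.01, 2.22], [0.06, 2.58], [-1.02, 4.17], [0.09, 2.62], [-3.14, 3.14]. Speed limits (rad/s): [2.57, 2.57, 3.14, 3.14, 3.14, 3.14].

### API

Orientations are given as a unit quaternion [w, x, y, z].
In Python, from station import ctrl, eyes, finish_job gives the robot as it stands.
- The arm moves only by the shell command python3 -m inch 'ROWS' [FORCE]. ROWS is text: rows parted by semicolons, each of 7 numbers parted by spaces: the turn, a rotation vector about the world's x, y, z in rad, then the shift along the world's x, y, z in cm, then the opening in per cent of the stroke, from 0 (shut) to 100 (fully open). In form: rx ry rz tx ty tz jaw; .... A call has exactly 5 rows; each row shifts and turns the commanded pose from where the row before left it; what a row does not reach is not made up. A row lasts 1/10 s, in which the tool goes at most 50 mm and 8.59 degrees, less where a joint would pass 70% of its speed; a pose out of reach is approached as far as the arm can. A call is refused whole if a number of a shift passes 5 or a number of a turn 0.15, either way. A call with a gripper value outside its range is refused whole. The fingers move at their own pace and stop on an object; FORCE is the grip in N (left out, the last holds). Time passes only in rows, so rows that do not move let the fingers close, or fill a call up. It gives the time, the measured TCP pose, the force, the opening and the grip force at its end, in the units of the state.
- ctrl.get_obs(): the state, without advancing time (a new reading comes with each control period).
- eyes.snapshot(name): name is "side" or "top"; returns (picture, depth): 400x640x3 uint8, red, green, blue; 400x640 float32, m along the optical axis (not along the pixel's ray), 0 where there is no reading.
- eyes.get_calibration(name): a dict with "fovy" (degrees; the focal length in pixels is half the picture's height over the tangent of half this angle, whatever the lens; pixels are square), "cx", "cy" (the principal point, pixels), "k1" (the pictures are not rectified: a ray, as slopes to the right and down, at radius r is drawn at 1 + k1 r^2 times it, then the intrinsics apply), "eye" and "rotation" of the camera in the world. Camera axes: x right, y down, z forward; pixel columns grow to the right and rows downward; lengths in m; the calibration is good to about 2 mm. A picture is of the moment at which its call begins. get_calibration takes no time and is no camera call.
- finish_job(): hands the job in; it is judged then, once.
Trained networks look in the newest picture that a camera, given by its name, has taken for a name from the list of things; names that differ only in an ending like _2 or _b are one class to them, and where a whole thing is asked for, a point or a joint stands for the part that bears it (a point fixed in the world has none). Each returns a list of dicts, best first, with "conf" (0 to 1); they miss things now and then, are a little off and sometimes report something else, mostly with a low value. They report only what shows in the picture. A call takes as long as a camera call. They do not tell look-alikes from the thing itself.
- eyes.regions_of(camera, thing): "region" (400x640 bool, what is visible of it) and "rect" ([left, top, width, height] in pixels, round what is visible of it).
The state is a dict: "clock": time; "joint_pos": joint angles; "qvel": joint speeds; "effort": joint torques, N m; "position": TCP position; "eef_rot": TCP orientation; "wrist_force": force on the tool from outside, world axes, zero at the start; "wrist_torque": the same for the moment, N m; "width": finger opening in m; "finger_force": force on a finger pad.
Only numpy, scipy, OpenCV 4.12 (cv2) and the standard library are available. Lean on these libraries where they do the work, as an engineer would, in place of code of your own. Each camera call takes 0.05 s, during which the arm holds its last target. There are 200 camera calls.

### The job

One corner of the jig plate rocks: with your fingertips, press down on the corners of the plate one at a time until you find the one that sinks. Press that corner's raised shim lever down flat, leaving the other three levers standing, then press firmly (about 10 N) on the same corner once more to check that the shim now carries it, and let go. Grasp and lift nothing, do not shift the plate, and leave the paint tube on it and everything around it where they are.

Things in the scene. Friction and masses are not known exactly. Their poses are not given: they have to be found in the camera images.
- plate: loose bare steel-grey jig plate, 8 mm thick: a 140 x 80 mm middle (x by y) with four ears, one at each corner, reaching out along y, so 184 mm over the ears. It lies level on the posts of four identical feet, its upper face 49 mm above the table. Origin: middle of its underside; axes as the bed's. About 0.7 kg, held by its weight alone; only to be pressed
- bed: fixed dark steel frame under the work, about 200 x 186 mm, 8 mm high. Origin on the table under the plate's middle; its x runs along the table's far edge toward the left, its y toward the robot
- corner_1 (a point): plate corner 1 (near the robot, right): middle of the upper face of that ear (32 mm along x; 20 mm of it lies outward of this point and 32 mm inward). Press straight down here. A firm corner gives under 1 mm; the one that rocks sinks 5 mm against a spring, begins to move at about 2 N and is all the way down at about 4 N (the opposite ear then lifts as much), and comes back when let go
- corner_2 (a point): plate corner 2 (near the robot, left): middle of the upper face of that ear (32 mm along x; 20 mm of it lies outward of this point and 32 mm inward). Press straight down here. A firm corner gives under 1 mm; the one that rocks sinks 5 mm against a spring, begins to move at about 2 N and is all the way down at about 4 N (the opposite ear then lifts as much), and comes back when let go
- corner_3 (a point): plate corner 3 (far, right): middle of the upper face of that ear (32 mm along x; 20 mm of it lies outward of this point and 32 mm inward). Press straight down here. A firm corner gives under 1 mm; the one that rocks sinks 5 mm against a spring, begins to move at about 2 N and is all the way down at about 4 N (the opposite ear then lifts as much), and comes back when let go
- corner_4 (a point): plate corner 4 (far, left): middle of the upper face of that ear (32 mm along x; 20 mm of it lies outward of this point and 32 mm inward). Press straight down here. A firm corner gives under 1 mm; the one that rocks sinks 5 mm against a spring, begins to move at about 2 N and is all the way down at about 4 N (the opposite ear then lifts as much), and comes back when let go
- tip_a (a point): outer end of shim lever a: a steel tongue 22 mm wide, 4 mm thick, 60 mm from hinge pin to the 7 mm round bead at this end. It leaves its foot, under an ear, toward the bed's -x and slopes up; flat, its upper face is 20 mm above the table. It serves the corner whose ear it comes from under; which of a to d is at which corner changes, and so does which corner rocks
- shim_a: shim lever a. Origin on its hinge pin, 18 mm above the table and 10 mm to the -x side (bed's x) of its ear's middle; z up when flat. Starts raised 0.75 to 0.95 rad, stays where left; 2 to 4 N down near its end turns it. Flat, its cam stands under the ear with 1.2 mm of air and carries the corner that rocked when that is pressed down onto it; on a firm corner it carries nothing
- tip_b (a point): outer end of shim lever b: a steel tongue 22 mm wide, 4 mm thick, 60 mm from hinge pin to the 7 mm round bead at this end. It leaves its foot, under an ear, toward the bed's -x and slopes up; flat, its upper face is 20 mm above the table. It serves the corner whose ear it comes from under; which of a to d is at which corner changes, and so does which corner rocks
- shim_b: shim lever b. Origin on its hinge pin, 18 mm above the table and 10 mm to the -x side (bed's x) of its ear's middle; z up when flat. Starts raised 0.75 to 0.95 rad, stays where left; 2 to 4 N down near its end turns it. Flat, its cam stands under the ear with 1.2 mm of air and carries the corner that rocked when that is pressed down onto it; on a firm corner it carries nothing
- tip_c (a point): outer end of shim lever c: a steel tongue 22 mm wide, 4 mm thick, 60 mm from hinge pin to the 7 mm round bead at this end. It leaves its foot, under an ear, toward the bed's -x and slopes up; flat, its upper face is 20 mm above the table. It serves the corner whose ear it comes from under; which of a to d is at which corner changes, and so does which corner rocks
- shim_c: shim lever c. Origin on its hinge pin, 18 mm above the table and 10 mm to the -x side (bed's x) of its ear's middle; z up when flat. Starts raised 0.75 to 0.95 rad, stays where left; 2 to 4 N down near its end turns it. Flat, its cam stands under the ear with 1.2 mm of air and carries the corner that rocked when that is pressed down onto it; on a firm corner it carries nothing
- tip_d (a point): outer end of shim lever d: a steel tongue 22 mm wide, 4 mm thick, 60 mm from hinge pin to the 7 mm round bead at this end. It leaves its foot, under an ear, toward the bed's -x and slopes up; flat, its upper face is 20 mm above the table. It serves the corner whose ear it comes from under; which of a to d is at which corner changes, and so does which corner rocks
- shim_d: shim lever d. Origin on its hinge pin, 18 mm above the table and 10 mm to the -x side (bed's x) of its ear's middle; z up when flat. Starts raised 0.75 to 0.95 rad, stays where left; 2 to 4 N down near its end turns it. Flat, its cam stands under the ear with 1.2 mm of air and carries the corner that rocked when that is pressed down onto it; on a firm corner it carries nothing
- paint_tube: paint tube with a yellow cap, 24 x 81 x 15 mm, lying on the middle of the plate; stays there. Origin: middle of its underside
- marker_grey: paint marker with a grey-blue cap, 158 x 26 x 26 mm, lying between the robot and the bed; leave alone. Origin: middle of its underside
- marker_thin: thin marker, orange with green ends, 150 x 16 x 16 mm, lying left of the bed; leave alone. Origin: middle of its underside
- tape_roll: roll of masking tape, 98 mm across, 52 mm high, left of the bed; leave alone. Origin: middle of its underside
- foam_sleeve: cream foam roller sleeve, 30 x 55 x 30 mm, lying right of the bed, nearer the robot; leave alone. Origin: middle of its underside
- clear_cup: clear cup, 81 mm across, 91 mm high, at the right; leave alone. Origin: middle of its underside
Things that resemble listed ones, but are neither listed nor needed, are in the scene too. Several things have the shape of the plate; the one meant has the colours described above. Of the things that look like the paint_tube, the smaller one is meant.

How it is judged:
By the outcome, as a careful person would: the job done as asked, in the order asked, and still so for the second after the job is handed in, with the robot touching nothing.
It also fails if it takes over 64 s, if anything falls off the work surface, if the arm or the gripper's body presses on something with over 40 N, if the wrist force passes 120 N, or if a joint passes its speed limit or range.

## Working session

There is one attempt and no reset: what is moved stays moved. The work goes in short steps, Python scripts to look and compute and a shell command to move; the robot and the scene stay as the last step left them, time stands still between calls to the robot, and variables do not carry over. Pictures are saved under pics/ and viewed, at most 10 in all, crops included, and the job is handed in when it is done.

```bash
mkdir -p pics; ls; cat > h.py <<'E'
import numpy as np, cv2
from station import ctrl, eyes, finish_job
def cloud(name, depth):
    c=eyes.get_calibration(name); f=200/np.tan(np.radians(c["fovy"])/2)
    v,u=np.mgrid[0:400,0:640].astype(np.float64)
    K=np.array([[f,0,c["cx"]],[0,f,c["cy"]],[0,0,1]])
    p=cv2.undistortPoints(np.stack([u.ravel(),v.ravel()],1)[:,None],K,np.array([c["k1"],0,0,0,0]))[:,0]
    P=np.c_[p,np.ones(len(p))]*depth.reshape(-1,1)
    R=np.array(c["rotation"]).reshape(3,3)
    return (P@R.T+np.array(c["eye"])).reshape(400,640,3)
E
python3 - <<'E'
from h import *
for n in ("top","side"):
    im,d=eyes.snapshot(n); cv2.imwrite(f"pics/{n}0.png",im[:,:,::-1]); np.save(f"{n}0.npy",cloud(n,d))
    print(n,eyes.get_calibration(n))
o=ctrl.get_obs(); print(o, ctrl.pinch_z)
E
```

```text
picsTraceback (most recent call last):
  File "<stdin>", line 3, in <module>
  File "h.py", line 9, in cloud
    R=np.array(c["rotation"]).reshape(3,3)
ValueError: cannot reshape array of size 4 into shape (3,3)
```

```bash
sed -i 's/R=np.array(c\["rotation"\]).reshape(3,3)/q=c["rotation"]; R=Rotation.from_quat([q[1],q[2],q[3],q[0]]).as_matrix()/; 1a from scipy.spatial.transform import Rotation' h.py
python3 - <<'E'
from h import *
for n in ("top","side"):
    im,d=eyes.snapshot(n); cv2.imwrite(f"pics/{n}0.png",im[:,:,::-1]); np.save(f"{n}0.npy",cloud(n,d))
    print(n,eyes.get_calibration(n))
o=ctrl.get_obs(); print(o, ctrl.pinch_z)
E
```

```text
top {'fovy': 48.37232849399651, 'cx': 321.62060059226786, 'cy': 195.61897235101233, 'k1': -0.059948222505423296, 'eye': array([0.16596198, 0.13344993, 1.2807908 ]), 'rotation': array([ 0.07347125, -0.69502327,  0.71293591, -0.05715785])}
side {'fovy': 42.00778680739644, 'cx': 322.92877300060854, 'cy': 204.59564749695434, 'k1': -0.06688022308185655, 'eye': array([ 0.28963767, -0.97885692,  0.98880727]), 'rotation': array([-0.4228392 ,  0.9052536 , -0.03369898,  0.02423456])}
{'clock': 0.15, 'joint_pos': array([-1.44799315e+00,  5.32032409e-02,  1.61394471e+00,  6.31950487e-06,
        1.47597431e+00, -1.18980523e-01]), 'qvel': array([-0.00070168, -0.00102456, -0.00438514, -0.00048799,  0.00022619,
       -0.00050505]), 'effort': array([ 2.15138925e-05, -3.94245279e+01, -3.70721340e+01, -1.11184295e-04,
        4.68653379e-03, -2.54942358e-05]), 'position': array([ 0.14959671, -0.6062964 ,  0.19316694]), 'eef_rot': array([-7.64805912e-04,  9.92701222e-01,  1.20597260e-01,  1.68353952e-06]), 'wrist_force': array([-0.62810196, -0.56191371,  0.3151181 ]), 'wrist_torque': array([-0.00096814, -0.01444245,  0.0302301 ]), 'finger_force': 0.0, 'width': 0.08536809322152408} 0.0187
```

View pics/top0.png

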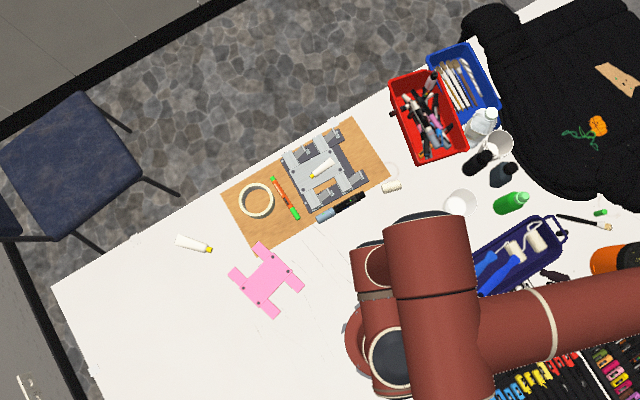

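View pics/side0.png

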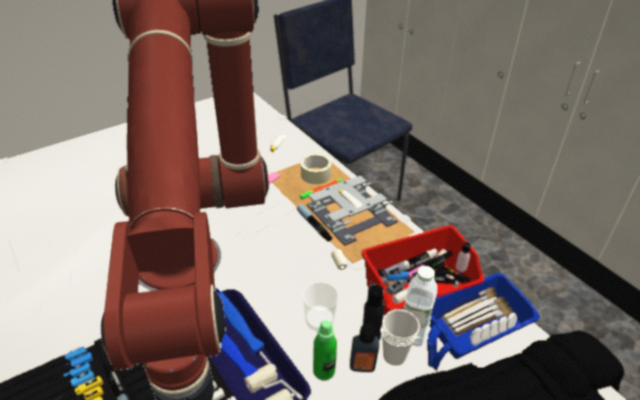

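The grey plate with the paint tube shows at about (318,170) in the top view, with the tape roll at (256,200) and marker_grey at (340,207). The pink plate at (266,280) is a decoy. Next I measure the plate.

```bash
python3 - <<'E'
from h import *
P=np.load("top0.npy"); im=cv2.imread("pics/top0.png")
crop=cv2.resize(im[110:235,225:400],None,fx=4.5,fy=4.5,interpolation=cv2.INTER_CUBIC); cv2.imwrite("pics/crop.png",crop)
eyes.snapshot("top")
for r in eyes.regions_of("top","plate"): print("plate",r["rect"],r["conf"],np.median(P[r["region"]],0))
for t in ("tip_a","shim_a","paint_tube","bed"):
    for r in eyes.regions_of("top",t):
        Q=P[r["region"]]; print(t,r["rect"],round(r["conf"],2),np.median(Q,0).round(3),Q[:,2].max().round(3))
z=P[...,2]; roi=np.zeros(z.shape,bool); roi[110:235,270:400]=1
m=roi&(abs(z-.049)<.005); print(m.sum())
pts=P[m][:,:2]; print(np.median(pts,0), np.median(z[m]), cv2.minAreaRect((pts*1000).astype(np.float32)))
np.set_printoptions(linewidth=250)
print((z[122:225:4,276:392:4]*1000).round().astype(int))
E
```

```text
plate [232.0, 242.6, 72.5, 79.6] 0.9 [0.16708342 0.32514833 0.00744416]
plate [282.0, 135.4, 73.0, 70.7] 0.86 [0.46568548 0.17716415 0.04947325]
plate [312.8, 191.8, 49.5, 28.4] 0.63 [0.36896649 0.10526329 0.02349729]
plate [320.6, 187.8, 12.6, 14.2] 0.34 [0.39981533 0.15240327 0.04891123]
plate [293.4, 144.4, 11.8, 7.9] 0.22 [0.5265038  0.22139751 0.0482294 ]
tip_a [351.3, 172.9, 10.8, 10.6] 0.63 [0.447 0.063 0.046] 0.064
shim_a [313.8, 188.8, 17.8, 11.7] 0.63 [0.4   0.153 0.048] 1.281
shim_a [325.5, 126.5, 11.9, 14.0] 0.58 [0.574 0.131 0.052] 0.071
shim_a [293.7, 146.8, 11.3, 12.8] 0.5 [0.527 0.218 0.053] 1.281
paint_tube [174.4, 233.7, 35.7, 17.2] 0.9 [0.272 0.539 0.014] 1.281
paint_tube [312.0, 160.9, 19.2, 17.3] 0.56 [0.475 0.156 0.059] 0.068
paint_tube [283.5, 131.4, 67.9, 81.1] 0.35 [0.466 0.175 0.049] 1.281
bed [282.1, 128.7, 87.4, 85.4] 0.95 [0.506 0.118 0.008] 1.281
bed [326.0, 129.0, 8.1, 12.2] 0.64 [0.573 0.131 0.053] 0.071
2070
[0.46672986 0.17444197] 0.04939169982282199 ((499.8170471191406, 118.53140258789062), (185.18463134765625, 455.27484130859375), 27.32777976989746
[... 3150 characters left out ...]
2    5   46   52   21    0    3    0   18   23   29   18    2    4   -2   -3    2    2   -1   -2   -3  -10]
 [   1    2    3   -1   14    1    3   -2    7   10    3   -1    3   24   24   25   20    2    4    1    0   -1   -2 1281   -1    0   -3    1    4]
 [   0    2   -1    5    5   14   -1    0   -1    2    0   18   26   22   23    7   -3    8   -1    0    1    0    6   -3    3   -3   -6   -3   -2]
 [  -2   -3    3   -5    4   18   -3    0   -2   -1   28   30   26   20    0    2    3   -1   -3    0   -1    1    2    1   -3   -3    3   -1   -1]
 [   1    9    3   -3   -2    5    1    0    1   -2   -2   18    2    4    1   -1   -3    1   -3    0   -3    6    0   -4   -4   -6   -3   -1    0]]
```

View pics/crop.png

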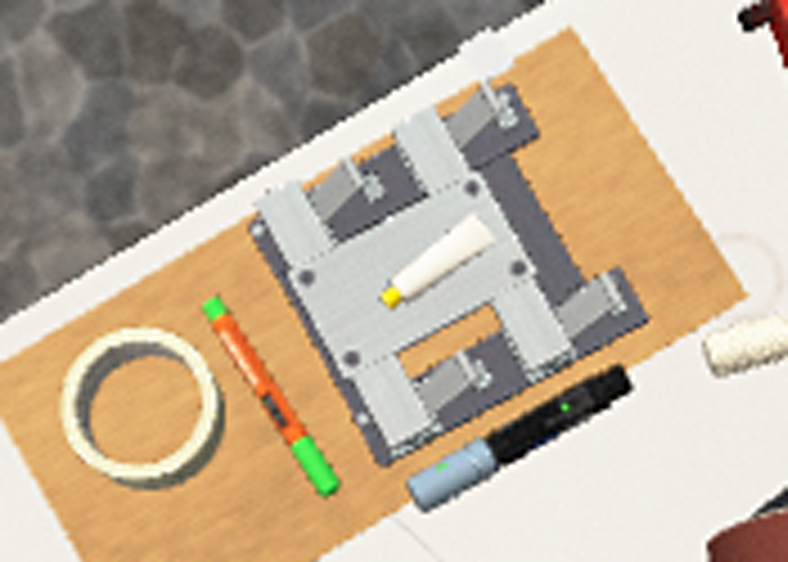

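```bash
cat > fit.py <<'E'
from h import *
from scipy.optimize import differential_evolution
X=[(-70,92),(-38,92),(-38,40),(38,40),(38,92),(70,92)]
POLY=np.array(X+[(70,-92),(38,-92),(38,-40),(-38,-40),(-38,-92),(-70,-92)],float)/1000
def project(name,W):
    c=eyes.get_calibration(name); f=200/np.tan(np.radians(c["fovy"])/2); q=c["rotation"]
    R=Rotation.from_quat([q[1],q[2],q[3],q[0]]).as_matrix(); C=(W-np.array(c["eye"]))@R
    K=np.array([[f,0,c["cx"]],[0,f,c["cy"]],[0,0,1]])
    return cv2.projectPoints(C,np.zeros(3),np.zeros(3),K,np.array([c["k1"],0,0,0,0.]))[0][:,0]
def place(p,L,z=.049):
    c,s=np.cos(p[2]),np.sin(p[2]); L=np.atleast_2d(L)
    return np.c_[p[0]+c*L[:,0]-s*L[:,1],p[1]+s*L[:,0]+c*L[:,1],np.full(len(L),z) if np.isscalar(z) else z]
E
python3 - <<'E'
from fit import *
P=np.load("top0.npy"); im=cv2.imread("pics/top0.png"); z=P[...,2]
hsv=cv2.cvtColor(im,cv2.COLOR_BGR2HSV)
m=(((abs(z-.049)<.009)|((abs(z-.058)<.012)))&(z<1)).astype(np.uint8)
S=4
big=lambda a:cv2.resize(a.astype(np.float32),None,fx=S,fy=S)
box=np.zeros_like(m); box[125:215,275:345]=1
M=big(m*box)
def cost(p):
    t=np.zeros(M.shape,np.uint8); uv=project("top",place(p,POLY))
    cv2.fillPoly(t,[np.round((uv+.5)*S-.5).astype(int)],1)
    return -(M*t).sum()/(np.maximum(M,t)).sum()
r=differential_evolution(cost,[(.43,.50),(.14,.21),(1.7,2.9)],seed=1,maxiter=60,tol=1e-6)
r2=differential_evolution(cost,[(.43,.50),(.14,.21),(1.0,1.7)],seed=1,maxiter=40,tol=1e-6)
print(r.x,r.fun,r2.x,r2.fun)
p=r.x; np.save("p.npy",p)
C={1:(-.054,.072),2:(.054,.072),3:(-.054,-.072),4:(.054,-.072)}
vis=cv2.resize(im[110:235,225:400],None,fx=4.5,fy=4.5,interpolation=cv2.INTER_CUBIC)
w=lambda uv:np.round((uv+.5-[225,110])*4.5).astype(int)
cv2.polylines(vis,[w(project("top",place(p,POLY)))],True,(0,0,255),1)
for k,c in C.items():
    W=place(p,c)[0]; print(k,W.round(4))
    cv2.putText(vis,str(k),tuple(map(int,w(project("top",W[None]))[0])),0,.5,(0,0,255),1)
    T=place(p,(c[0]-.05,c[1]),.064); cv2.circle(vis,tuple(map(int,w(project("top",T))[0])),4,(0,255,0),1)
cv2.imwrite("pics/fit.png",vis)
eyes.snapshot("top")
for r in eyes.regions_of("top","clear_cup"): print("cup",r["rect"],round(r["conf"],2))
for r in eyes.regions_of("top","tip_a"): print("tip",r["rect"],round(r["conf"],2),np.median(P[r["region"]],0).round(3))
bx=np.array([np.cos(p[2]),np.sin(p[2])]); print("bedx",bx)
E
```

```text
Traceback (most recent call last):
  File "fit.py", line 6, in project
    c=eyes.get_calibration(name); f=200/np.tan(np.radians(c["fovy"])/2); q=c["rotation"]
ValueError: time passes only in moves, steps and waits
```

```bash
sed -i 's/^def project/CAL={}\ndef project/; s/c=eyes.get_calibration(name); f=200\/np.tan(np.radians(c\["fovy"\])\/2); q=c/c=CAL.setdefault(name,None) or eyes.get_calibration(name); CAL[name]=c; f=200\/np.tan(np.radians(c["fovy"])\/2); q=c/' fit.py
cat > run.py <<'E'
from fit import *
P=np.load("top0.npy"); im=cv2.imread("pics/top0.png"); z=P[...,2]
m=((z>.040)&(z<.070)).astype(np.uint8)
S=4
big=lambda a:cv2.resize(a.astype(np.float32),None,fx=S,fy=S)
box=np.zeros_like(m); box[125:215,275:345]=1
M=big(m*box)
def cost(p):
    t=np.zeros(M.shape,np.uint8); uv=project("top",place(p,POLY))
    cv2.fillPoly(t,[np.round((uv+.5)*S-.5).astype(int)],1)
    return -(M*t).sum()/(np.maximum(M,t)).sum()
r=differential_evolution(cost,[(.43,.50),(.14,.21),(1.7,2.4)],seed=1,maxiter=40,tol=1e-6)
print(r.x,r.fun)
p=r.x; np.save("p.npy",p)
C={1:(-.054,.072),2:(.054,.072),3:(-.054,-.072),4:(.054,-.072)}
vis=cv2.resize(im[110:235,225:400],None,fx=4.5,fy=4.5,interpolation=cv2.INTER_CUBIC)
w=lambda uv:np.round((uv+.5-[225,110])*4.5).astype(int)
cv2.polylines(vis,[w(project("top",place(p,POLY)))],True,(0,0,255),1)
for k,c in C.items():
    W=place(p,c)[0]; print(k,W.round(4))
    cv2.putText(vis,str(k),tuple(map(int,w(project("top",W[None]))[0])),0,.5,(0,0,255),1)
    T=place(p,(c[0]-.05,c[1]),.064); cv2.circle(vis,tuple(map(int,w(project("top",T))[0])),4,(0,255,0),1); print(" tip",T[0].round(3))
cv2.imwrite("pics/fit.png",vis)
eyes.snapshot("top")
for r in eyes.regions_of("top","clear_cup"): print("cup",r["rect"],round(r["conf"],2))
for r in eyes.regions_of("top","tip_a"): print("tip",r["rect"],round(r["conf"],2),np.median(P[r["region"]],0).round(3))
print("bedx",np.cos(p[2]),np.sin(p[2]))
E
python3 run.py
```

```text
[0.47079377 0.17275656 2.05324571] -0.7798329591751099
1 [0.4321 0.0915 0.049 ]
 tip [0.455 0.047 0.064]
2 [0.382  0.1872 0.049 ]
 tip [0.405 0.143 0.064]
3 [0.5596 0.1583 0.049 ]
 tip [0.583 0.114 0.064]
4 [0.5095 0.254  0.049 ]
 tip [0.533 0.21  0.064]
cup [442.5, 189.3, 32.4, 29.3] 0.79
tip [317.9, 189.4, 13.3, 12.9] 0.68 [0.399 0.153 0.048]
bedx -0.4639503801630614 0.885861188192908
```

View pics/fit.png

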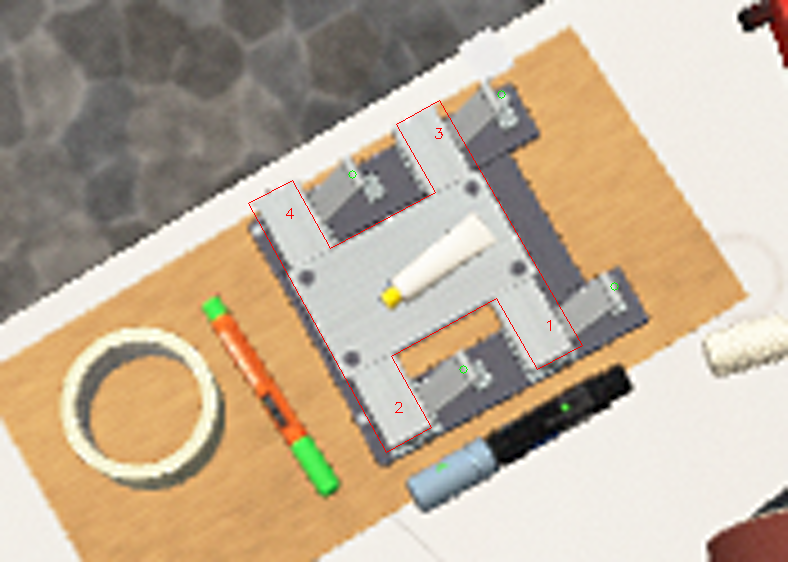

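The fit matches the plate to about 2 mm. Corners 1–4 are at the labelled ears and the raised tips sit beside them (green circles). Next I move above corner 1 with the fingers shut, turning the tool +1.81 rad so its x lies along the bed's x.

```bash
python3 -m inch '0 0 0 0 0 5 0; 0 0 0 2 1 4.5 0; 0 0 0.15 3 3 3 0; 0 0 0.15 3 3 2 0; 0 0 0.15 3 3 0 0' 20; python3 -m inch '0 0 0.15 3 4 0 0; 0 0 0.15 3 4 0 0; 0 0 0.15 3 4 0 0; 0 0 0.15 3 4 0 0; 0 0 0.15 3 4 0 0'
```

```text
clock: 1.1
position: [0.2597, -0.5084, 0.3429]
eef_rot: [0.004, 0.94, 0.342, 0.0]
wrist_force: [0.5, -1.1, -0.4]
width: 0.012
finger_force: 0.0
clock: 1.6
position: [0.4093, -0.3062, 0.3381]
eef_rot: [0.001, 0.749, 0.662, 0.0]
wrist_force: [0.8, -0.1, 0.5]
width: -0.0001
finger_force: 0.0
```

```bash
python3 -m inch '0 0 0.15 0.5 4 0 0; 0 0 0.15 0.5 4 0 0; 0 0 0.15 0.5 4 0 0; 0 0 0.15 0.5 4 0 0; 0 0 0 0 4 -3 0'; python3 -m inch '0 0 0 0 4 -4 0; 0 0 0 0 4 -4 0; 0 0 0 0 4 -4 0; 0 0 0 0 4 -4 0; 0 0 0 0 3 -4 0'; python3 -m inch '0 0 0 0 0 -2 0; 0 0 0 0 0 0 0; 0 0 0 0 0 0 0; 0 0 0 0 0 0 0; 0 0 0 0 0 0 0'
python3 - <<'E'
from h import *
o=ctrl.get_obs();q=o["eef_rot"];R=Rotation.from_quat([q[1],q[2],q[3],q[0]]).as_matrix()
print("yaw x",np.arctan2(R[1,0],R[0,0]),"z",R[:,2],o["position"],o["wrist_force"],o["joint_pos"])
E
```

```text
clock: 2.1
position: [0.4304, -0.1072, 0.3122]
eef_rot: [0.005, 0.522, 0.853, 0.001]
wrist_force: [0.4, 0.2, 0.5]
width: 0.0002
finger_force: 0.0
clock: 2.6
position: [0.4288, 0.0651, 0.126]
eef_rot: [0.001, 0.522, 0.853, 0.001]
wrist_force: [0.6, -0.9, 0.7]
width: -0.0002
finger_force: 0.0
clock: 3.1
position: [0.43, 0.0629, 0.1085]
eef_rot: [0.002, 0.523, 0.852, 0.001]
wrist_force: [0.1, -0.4, -0.3]
width: 0.0001
finger_force: 0.0
yaw x 2.040527131824512 z [ 3.73757830e-03 -9.89696044e-05 -9.99993010e-01] [0.42996413 0.0628644  0.1084898 ] [ 0.079543   -0.36589434 -0.31472433] [-2.64180010e-02 -3.67827088e-01  2.13125539e+00 -2.11268287e-07
  1.37442545e+00 -4.96151692e-01]
```

```bash
python3 -m inch '0 0 0.012 0.1 2.8 0 0; 0 0 0 0 0 -2 0; 0 0 0 0 0 -2 0; 0 0 0 0 0 -1 0; 0 0 0 0 0 0 0'; python3 -m inch '0 0 0 0 0 0 0; 0 0 0 0 0 -0.1 0; 0 0 0 0 0 -0.1 0; 0 0 0 0 0 -0.1 0; 0 0 0 0 0 0 0'
```

```text
clock: 3.6
position: [0.4287, 0.0911, 0.0555]
eef_rot: [-0.001, 0.518, 0.856, -0.001]
wrist_force: [-0.4, 0.0, 0.1]
width: 0.0002
finger_force: 0.0
clock: 4.1
position: [0.4295, 0.0914, 0.0534]
eef_rot: [0.0, 0.517, 0.856, 0.0]
wrist_force: [0.7, 0.4, 0.4]
width: -0.0001
finger_force: 0.0
```

```bash
python3 - <<'E'
from h import *
im,d=eyes.snapshot("top"); cv2.imwrite("pics/t1.png",cv2.resize(im[110:235,225:400,::-1],None,fx=4.5,fy=4.5,interpolation=cv2.INTER_CUBIC))
E
```

```text
(no output)
```

View pics/t1.png

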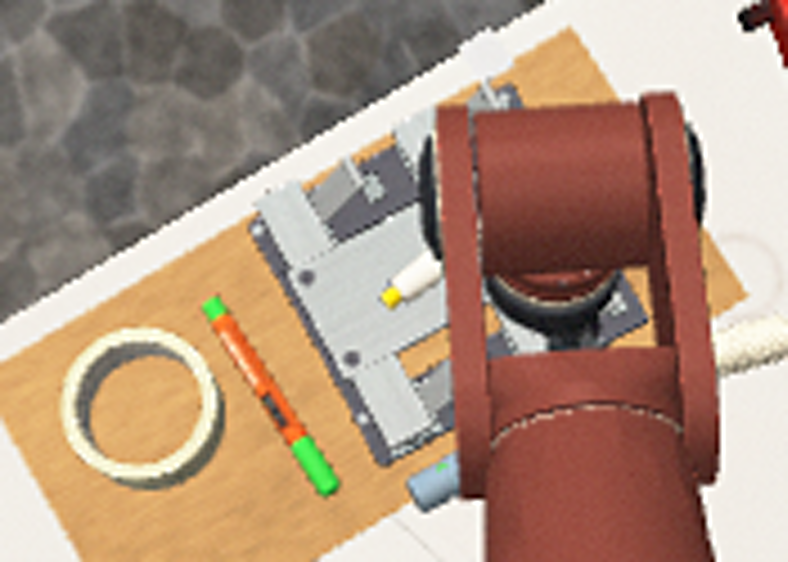

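The arm hides corner 1 in this view and everything else is unmoved, so I press in slow steps.

```bash
for i in 1; do python3 -m inch '0 0 0 0 0 -0.1 0; 0 0 0 0 0 -0.1 0; 0 0 0 0 0 -0.1 0; 0 0 0 0 0 0 0; 0 0 0 0 0 0 0'; python3 -m inch '0 0 0 0 0 -0.1 0; 0 0 0 0 0 0 0; 0 0 0 0 0 -0.1 0; 0 0 0 0 0 0 0; 0 0 0 0 0 0 0'; done
```

```text
clock: 4.65
position: [0.4294, 0.0914, 0.0503]
eef_rot: [-0.0, 0.517, 0.856, -0.0]
wrist_force: [0.8, 0.2, -0.3]
width: -0.0
finger_force: 0.0
clock: 5.15
position: [0.4294, 0.0915, 0.0483]
eef_rot: [-0.0, 0.517, 0.856, -0.0]
wrist_force: [0.7, 0.6, -0.2]
width: 0.0002
finger_force: 0.0
```

```bash
python3 -m inch '0 0 0 0 0 -0.1 0; 0 0 0 0 0 0 0; 0 0 0 0 0 0 0; 0 0 0 0 0 0 0; 0 0 0 0 0 0 0'; python3 -m inch '0 0 0 0 0 -0.1 0; 0 0 0 0 0 0 0; 0 0 0 0 0 0 0; 0 0 0 0 0 0 0; 0 0 0 0 0 0 0'
```

```text
clock: 5.65
position: [0.4294, 0.0914, 0.0473]
eef_rot: [0.0, 0.517, 0.856, 0.0]
wrist_force: [-1.2, 1.1, -0.1]
width: -0.0003
finger_force: 0.0
clock: 6.15
position: [0.4294, 0.0914, 0.0463]
eef_rot: [-0.0, 0.517, 0.856, 0.0]
wrist_force: [-0.7, -0.4, 1.6]
width: 0.0002
finger_force: 0.0
```

```bash
python3 -m inch '0 0 0 0 0 -0.1 0; 0 0 0 0 0 0 0; 0 0 0 0 0 0 0; 0 0 0 0 0 0 0; 0 0 0 0 0 0 0'; python3 -m inch '0 0 0 0 0 -0.1 0; 0 0 0 0 0 0 0; 0 0 0 0 0 0 0; 0 0 0 0 0 0 0; 0 0 0 0 0 0 0'
```

```text
clock: 6.65
position: [0.4294, 0.0914, 0.0454]
eef_rot: [0.0, 0.517, 0.856, 0.0]
wrist_force: [0.7, 0.6, -0.7]
width: 0.0001
finger_force: 0.0
clock: 7.15
position: [0.4295, 0.0914, 0.0444]
eef_rot: [0.0, 0.517, 0.856, 0.0]
wrist_force: [-1.0, -0.0, 0.8]
width: 0.0001
finger_force: 0.0
```

```bash
python3 - <<'E'
from h import *
im,d=eyes.snapshot("side"); cv2.imwrite("pics/s1.png",cv2.resize(im[140:270,270:430,::-1],None,fx=5,fy=4.6,interpolation=cv2.INTER_CUBIC))
print([ctrl.get_obs()["wrist_force"] for _ in range(1)])
E
```

```text
[array([-0.13574191,  0.0289437 ,  0.99447165])]
```

View pics/s1.png

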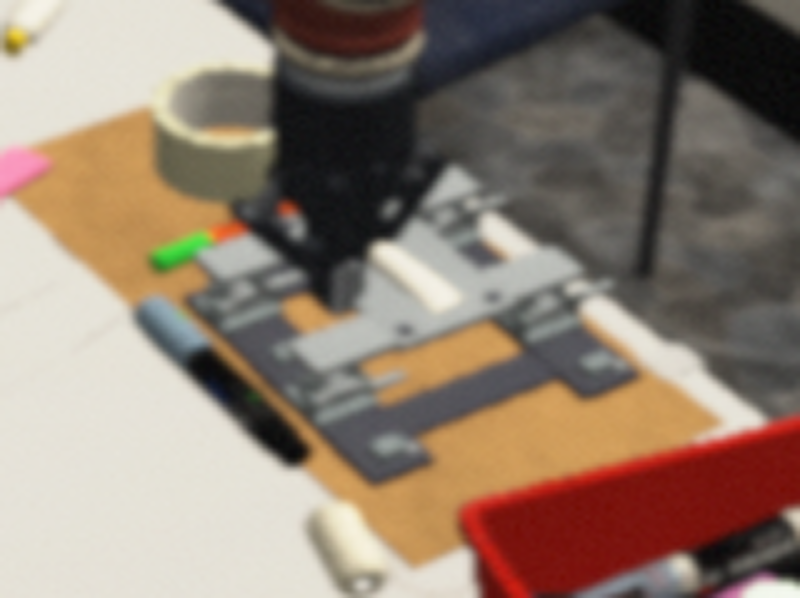

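The picture shows the fingertip at about crop (345,295), which is side pixel (339,204). That is in the gap between ears 1 and 2 and not on ear 1 at crop (345,345), so I check the two cameras and the arm for consistency.

```bash
python3 - <<'E'
from fit import *
p=np.load("p.npy")
print("proj tcp side",project("side",np.array([[.4294,.0914,.0444]])))
C={1:(-.054,.072),2:(.054,.072),3:(-.054,-.072),4:(.054,-.072)}
for k,c in C.items(): print(k,"side",project("side",place(p,c))[0],"top",project("top",place(p,c))[0])
P=np.load("side0.npy")
for uv in ((338,215),(317,196),(350,222),(382,198)): print(uv,P[uv[1],uv[0]])
T=np.load("top0.npy"); print("table z top",np.median(T[220:230,330:380,2]),"side",np.median(P[250:262,300:320,2]))
for n,A in(("top",T),("side",P)): 
  eyes.snapshot(n)
  for t in("tape_roll","foam_sleeve","marker_grey"):
    r=eyes.regions_of(n,t)
    if r: print(n,t,round(r[0]["conf"],2),r[0]["rect"],np.median(A[r[0]["region"]],0).round(3))
im,d=eyes.snapshot("side"); S=cloud("side",d); print(S[195:208:2,337:343:2].round(3))
E
```

```text
proj tcp side [[336.56522119 216.86303207]]
1 side [337.57995745 215.53478212] top [345.29972269 182.73159084]
2 side [316.85523924 194.46709547] top [311.82773916 201.10618543]
3 side [379.45770743 198.34990836] top [320.6588186  140.17478736]
4 side [357.69508172 178.8669062 ] top [287.71918522 157.92959707]
(338, 215) [0.43348065 0.09390057 0.04879631]
(317, 196) [0.38167784 0.1778276  0.05089097]
(350, 222) [0.46085493 0.05031998 0.0602918 ]
(382, 198) [0.56707868 0.1589444  0.04940993]
table z top 7.768762117377204e-05 side 0.0010101724566196069
top tape_roll 0.72 [237.4, 183.9, 35.9, 36.5] [0.383 0.35  0.048]
top foam_sleeve 0.48 [383.3, 179.4, 19.6, 14.4] [ 0.423 -0.04   0.027]
top marker_grey 0.53 [311.4, 212.0, 15.9, 8.4] [0.34  0.163 0.024]
side foam_sleeve 0.62 [328.5, 247.1, 18.5, 23.9] [ 0.42  -0.051  0.026]
side marker_grey 0.93 [295.7, 208.1, 37.6, 33.3] [0.364 0.099 0.022]
[[[0.427 0.08  0.131]
  [0.433 0.089 0.124]
  [0.438 0.087 0.125]]

 [[0.426 0.075 0.128]
  [0.433 0.084 0.12 ]
  [0.439 0.09  0.116]]

 [[0.427 0.077 0.12 ]
  [0.433 0.084 0.114]
  [0.439 0.092 0.107]]

 [[0.427 0.08  0.11 ]
  [0.434 0.087 0.104]
  [0.44  0.093 0.099]]

 [[0.428 0.085 0.1  ]
  [0.433 0.081 0.103]
  [0.439 0.088 0.097]]

 [[0.428 0.083 0.094]
  [0.434 0.085 0.092]
  [0.446 0.133 0.051]]

 [[0.428 0.079 0.091]
  [0.433 0.081 0.089]
  [0.446 0.128 0.048]]]
```

```bash
python3 - <<'E'
from fit import *
P=np.load("side0.npy"); a=cv2.imread("pics/side0.png")
im,d=eyes.snapshot("side"); S=cloud("side",d); b=im[:,:,::-1]
for v in range(200,222): print(v,(S[v,332:344:2,2]*1000).round(),(P[v,332:344:2,2]*1000).round(), abs(a[v,332:344:2].astype(int)-b[v,332:344:2]).max(1))
def av(n=1): return ctrl.get_obs()["wrist_force"]
print(av(),ctrl.get_obs()["position"])
E
```

```text
200 [108. 117. 118. 117. 111.  50.] [ 3. 48. 47. 46. 48. 49.] [ 59 100 121 117 123  91]
201 [103. 112. 109. 108. 106.  50.] [ 4. 46. 48. 47. 56. 52.] [ 55  82  96 110 123  87]
202 [102. 104. 104. 105. 104.  53.] [ 6.  3. 46. 50. 48. 51.] [ 77 117  89  96 117  79]
203 [ 95. 103. 104. 103. 100.  52.] [ 2.  1. 47. 54. 48. 50.] [106 166 114  80 111  69]
204 [ 97. 100. 101.  96.  95.  53.] [-0.  1.  5. 50. 52. 48.] [ 98 180 143  77  90  51]
205 [88. 96. 95. 98. 89. 51.] [ 1.  2.  5. 47. 49. 50.] [ 67 156 154 101  62  29]
206 [ 4. 94. 93. 93. 89. 50.] [ 1.  4.  7. -0. 51. 48.] [ 36 109 150 120  54  18]
207 [ 2. 88. 90. 86. 45. 49.] [ 3.  1. -2.  4. 47. 49.] [ 21  64 125 112  50  12]
208 [ 3.  4. 87.  2.  4. 53.] [ 3.  3.  1.  1.  4. 50.] [15 32 74 76 36 15]
209 [ 5.  1. -2.  3. 47. 49.] [ 5.  4. -3.  4. 53. 51.] [13 19 35 35 20 17]
210 [-1.  5.  1. 55. 49. 50.] [ 3.  0.  3. 47. 56. 50.] [15 14 16 19 17 16]
211 [ 3. 48. 49. 49. 50. 48.] [ 3. 52. 52. 53. 49. 52.] [15 15 14 13 15 14]
212 [45. 47. 50. 51. 50. 50.] [51. 48. 51. 52. 51. 49.] [14 15 15 15 16 15]
213 [52. 51. 51. 50. 49. 50.] [48. 50. 53. 50. 46. 49.] [15 15 14 15 15 13]
214 [47. 47. 51. 49. 49. 49.] [50. 48. 50. 52. 49. 53.] [17 16 15 15 14 15]
215 [ 49.  47.  48.  49.  52. 989.] [51. 48. 49. 49. 50. 48.] [15 14 16 15 14 16]
216 [48. 49. 49. 51. 49. 51.] [50. 49. 52. 50. 49. 49.] [15 14 15 16 15 15]
217 [48. 52. 49. 53. 48. 44.] [51. 53. 52. 51. 53. 49.] [14 16 13 16 13 13]
218 [49. 54. 48. 53. 45. 47.] [50. 52. 55. 51. 51. 45.] [16 13 14 14 15 14]
219 [47. 54. 47. 49. 47.  2.] [51. 44. 47. 46. 42.  1.] [15 14 15 15 11 14]
220 [50. 48. 48. 29. 30. 27.] [51. 50. 50. 32. 31. 23.] [11 10 10 10 11 12]
221 [44. 47. 30. 31. 26. 24.] [43. 46. 29. 27. 24. 23.] [ 9 11 11 13 10 11]
[ 0.50951382  0.13604407 -0.21955889] [0.42943095 0.09143929 0.04433648]
```

The fingertip's real height is about 86 mm by camera depth, in the right x,y, while the reported z is 44 mm. That means a constant offset of about 42 mm along the tool, so I descend by contact and watch the force.

```bash
python3 -m inch '0 0 0 0 0 -0.5 0; 0 0 0 0 0 -0.5 0; 0 0 0 0 0 -0.5 0; 0 0 0 0 0 -0.5 0; 0 0 0 0 0 0 0'; cat > tip.py <<'E'
from fit import *
im,d=eyes.snapshot("side"); S=cloud("side",d); P=np.load("side0.npy")
o=ctrl.get_obs(); p=o["position"]
m=(np.hypot(S[...,0]-p[0],S[...,1]-p[1])<.03)&(S[...,2]-P[...,2]>.012)&(S[...,2]<.15)
z=np.sort(S[m][:,2]); print("tip z",z[:12].round(3), "pos",p.round(4),"F",o["wrist_force"].round(1))
E
python3 tip.py
```

```text
clock: 8.2
position: [0.4285, 0.0914, 0.0231]
eef_rot: [-0.001, 0.517, 0.856, -0.001]
wrist_force: [-0.7, 0.5, -0.1]
width: -0.0001
finger_force: 0.0
tip z [0.065 0.065 0.067 0.067 0.068 0.068 0.068 0.069 0.069 0.069 0.071 0.071] pos [0.4289 0.0914 0.0236] F [-0.5 -0.6  0.1]
```

```bash
python3 -m inch '0 0 0 0 0 -0.5 0; 0 0 0 0 0 -0.4 0; 0 0 0 0 0 -0.1 0; 0 0 0 0 0 0 0; 0 0 0 0 0 0 0'; python3 -m inch '0 0 0 0 0 -0.1 0; 0 0 0 0 0 0 0; 0 0 0 0 0 -0.1 0; 0 0 0 0 0 0 0; 0 0 0 0 0 0 0'; python3 -m inch '0 0 0 0 0 -0.1 0; 0 0 0 0 0 0 0; 0 0 0 0 0 0 0; 0 0 0 0 0 0 0; 0 0 0 0 0 0 0'; python3 tip.py
```

```text
clock: 8.75
position: [0.4295, 0.0915, 0.0144]
eef_rot: [0.0, 0.517, 0.856, 0.0]
wrist_force: [-0.2, 0.4, -0.5]
width: -0.0002
finger_force: 0.0
clock: 9.25
position: [0.4294, 0.0914, 0.0123]
eef_rot: [-0.0, 0.517, 0.856, -0.0]
wrist_force: [-0.5, 0.3, 0.5]
width: -0.0003
finger_force: 0.0
clock: 9.75
position: [0.4296, 0.0915, 0.012]
eef_rot: [-0.0, 0.517, 0.856, -0.0]
wrist_force: [-2.6, 0.6, 6.0]
width: 0.0002
finger_force: 2.7
tip z [0.06  0.063 0.063 0.064 0.065 0.065 0.066 0.066 0.066 0.066 0.066 0.066] pos [0.4296 0.0914 0.012 ] F [-2.5 -0.4  5.7]
```

Corner 1 is firm, with 6 N and only about 0.3 mm of give, so contact on the plate corresponds to a reading of z≈0.012. On to corner 2.

```bash
python3 -m inch '0 0 0 0 0 0.3 0; 0 0 0 0 0 3.5 0; 0 0 0 -1.7 3.2 0.5 0; 0 0 0 -1.7 3.2 0 0; 0 0 0 -1.6 3.2 0 0'; python3 -m inch '0 0 0 0 0 0 0; 0 0 0 0 0 -2.5 0; 0 0 0 0 0 -1 0; 0 0 0 0 0 0 0; 0 0 0 0 0 0 0'; python3 tip.py
```

```text
clock: 10.3
position: [0.3793, 0.1884, 0.0549]
eef_rot: [0.001, 0.518, 0.855, 0.001]
wrist_force: [1.1, 0.9, -1.1]
width: 0.0002
finger_force: 0.0
clock: 10.8
position: [0.3796, 0.1869, 0.0193]
eef_rot: [-0.0, 0.518, 0.855, -0.0]
wrist_force: [0.6, -0.2, 0.6]
width: -0.0002
finger_force: 0.0
tip z [0.062 0.063 0.064 0.064 0.065 0.065 0.065 0.066 0.066 0.066 0.066 0.067] pos [0.3801 0.1871 0.0199] F [ 0.  -1.2  0.1]
```

```bash
python3 -m inch '0 0 0 0 0 -0.4 0; 0 0 0 0 0 -0.2 0; 0 0 0 0 0 -0.1 0; 0 0 0 0 0 0 0; 0 0 0 0 0 0 0';  python3 -m inch '0 0 0 0 0 -0.1 0; 0 0 0 0 0 0 0; 0 0 0 0 0 0 0; 0 0 0 0 0 0 0; 0 0 0 0 0 0 0'; python3 -m inch '0 0 0 0 0 -0.1 0; 0 0 0 0 0 0 0; 0 0 0 0 0 0 0; 0 0 0 0 0 0 0; 0 0 0 0 0 0 0'
```

```text
clock: 11.35
position: [0.3795, 0.1875, 0.0124]
eef_rot: [0.0, 0.517, 0.856, 0.0]
wrist_force: [0.3, 0.5, 0.2]
width: 0.0002
finger_force: 0.0
clock: 11.85
position: [0.3796, 0.1876, 0.0116]
eef_rot: [0.0, 0.517, 0.856, 0.0]
wrist_force: [-0.1, 1.2, 3.2]
width: 0.0001
finger_force: 1.5
clock: 12.35
position: [0.3796, 0.1876, 0.0104]
eef_rot: [0.0, 0.517, 0.856, 0.0]
wrist_force: [-0.4, 0.3, 4.3]
width: -0.0001
finger_force: 1.9
```

```bash
python3 -m inch '0 0 0 0 0 -0.1 0; 0 0 0 0 0 0 0; 0 0 0 0 0 0 0; 0 0 0 0 0 0 0; 0 0 0 0 0 0 0';  python3 -m inch '0 0 0 0 0 -0.1 0; 0 0 0 0 0 0 0; 0 0 0 0 0 0 0; 0 0 0 0 0 0 0; 0 0 0 0 0 0 0'; python3 -m inch '0 0 0 0 0 -0.1 0; 0 0 0 0 0 0 0; 0 0 0 0 0 0 0; 0 0 0 0 0 0 0; 0 0 0 0 0 0 0'
```

```text
clock: 12.85
position: [0.3795, 0.1876, 0.0094]
eef_rot: [-0.0, 0.517, 0.856, 0.0]
wrist_force: [-1.3, 0.8, 5.2]
width: -0.0
finger_force: 2.2
clock: 13.35
position: [0.3795, 0.1876, 0.0084]
eef_rot: [-0.0, 0.517, 0.856, 0.0]
wrist_force: [-2.0, 3.2, 4.5]
width: -0.0
finger_force: 2.5
clock: 13.85
position: [0.3794, 0.1876, 0.0075]
eef_rot: [-0.0, 0.517, 0.856, 0.0]
wrist_force: [-3.0, 1.7, 5.5]
width: 0.0002
finger_force: 3.1
```

Corner 2 sinks about 5 mm at 3–5 N, so it is the one that rocks. I release it straight up and measure the gripper's silhouette for clearance when pressing its lever.

```bash
python3 -m inch '0 0 0 0 0 0.2 0; 0 0 0 0 0 0.3 0; 0 0 0 0 0 0.5 0; 0 0 0 0 0 2.5 0; 0 0 0 0 0 2.5 0'; python3 -m inch '0 0 0 0 0 0 0; 0 0 0 0 0 0 0; 0 0 0 0 0 0 0; 0 0 0 0 0 0 0; 0 0 0 0 0 0 0'
python3 - <<'E'
from fit import *
o=ctrl.get_obs(); p=o["position"]; print(p)
im,d=eyes.snapshot("side"); S=cloud("side",d); P=np.load("side0.npy")
cv2.imwrite("pics/s2.png",cv2.resize(im[100:250,260:400,::-1],None,fx=4,fy=4,interpolation=cv2.INTER_CUBIC))
yaw=2.053; R=np.array([[np.cos(yaw),np.sin(yaw)],[-np.sin(yaw),np.cos(yaw)]])
L=(S[...,:2]-p[:2])@R.T
m=(abs(S-P).max(2)>.012)&(np.hypot(L[...,0],L[...,1])<.09)&(S[...,2]<.3)&(S[...,2]>p[2]+.02)
for h in range(30,130,6):
    k=m&(abs(S[...,2]-p[2]-h/1000)<.003)
    if k.sum()>3:
        q=L[k]*1000; print(h,k.sum(),"bx",np.percentile(q[:,0],[4,96]).round(),"by",np.percentile(q[:,1],[4,96]).round())
E
```

```text
clock: 14.35
position: [0.378, 0.1864, 0.0666]
eef_rot: [-0.001, 0.518, 0.856, -0.002]
wrist_force: [0.9, 0.2, 0.1]
width: -0.0
finger_force: 0.0
clock: 14.85
position: [0.3786, 0.1871, 0.0661]
eef_rot: [-0.001, 0.517, 0.856, -0.001]
wrist_force: [-0.7, -0.1, 0.4]
width: -0.0001
finger_force: 0.0
[0.37859165 0.18714582 0.06614271]
42 8 bx [-10.   8.] by [-4. 12.]
48 18 bx [-12.   3.] by [-7. 15.]
54 16 bx [-10.   5.] by [-11.  17.]
60 20 bx [-12.   4.] by [-10.  17.]
66 19 bx [-13.   6.] by [-7. 17.]
72 16 bx [-11.  -4.] by [-7. 15.]
78 13 bx [-11.  -5.] by [-8. 18.]
84 33 bx [-13.  -4.] by [-24.  32.]
90 45 bx [-14.  11.] by [-33.  32.]
96 53 bx [-13.  10.] by [-37.  35.]
102 37 bx [-15.  10.] by [-38.  44.]
108 49 bx [-18.   1.] by [-42.  46.]
114 52 bx [-18.   4.] by [-48.  50.]
120 57 bx [-18.  -1.] by [-50.  54.]
126 76 bx [-16.   1.] by [-57.  59.]
```

View pics/s2.png

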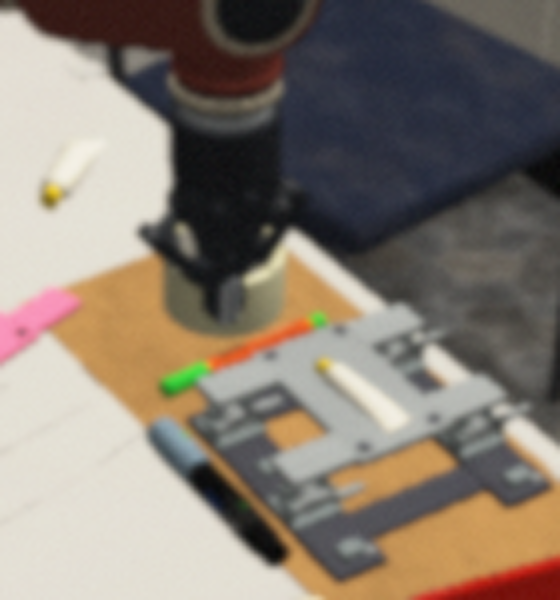

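The fingers are straight (about ±14 mm) for 43 mm above the tip, so they clear the plate's edges when pressing the lever flat. Next I check the exact tip position of corner 2's lever.

```bash
python3 - <<'E'
from fit import *
p=np.load("p.npy"); c,s=np.cos(p[2]),np.sin(p[2])
for n in("top","side"):
    A=np.load(n+"0.npy"); d=A[...,:2]-p[:2]; b=np.stack([c*d[...,0]+s*d[...,1],-s*d[...,0]+c*d[...,1],A[...,2]],-1)*1000
    m=(abs(b[...,0]-8)<28)&(abs(b[...,1]-72)<16)&(b[...,2]>22)&(b[...,2]<80); q=b[m]; q=q[np.argsort(q[:,0])]; print(n); print(q.round().astype(int)[:26].tolist())
E
```

```text
top
[[-2, 70, 63], [-2, 77, 67], [-1, 67, 66], [-1, 73, 66], [0, 80, 69], [0, 63, 65], [0, 69, 65], [0, 75, 64], [1, 83, 69], [2, 66, 70], [2, 78, 63], [2, 72, 67], [2, 62, 65], [3, 68, 66], [3, 74, 64], [4, 81, 68], [4, 70, 60], [4, 76, 58], [4, 64, 66], [4, 82, 58], [5, 66, 63], [5, 78, 58], [5, 73, 63], [6, 62, 59], [6, 68, 59], [6, 74, 59]]
side
[[-3, 74, 66], [-3, 77, 67], [-2, 80, 68], [-2, 70, 63], [-1, 83, 68], [-1, 79, 63], [0, 66, 64], [0, 85, 61], [0, 72, 66], [0, 69, 65], [1, 85, 64], [1, 65, 66], [2, 88, 65], [2, 68, 67], [2, 87, 61], [2, 78, 67], [2, 84, 66], [3, 80, 60], [4, 73, 64], [4, 70, 66], [6, 88, 58], [13, 87, 49], [16, 81, 44], [17, 84, 48], [19, 87, 45], [23, 67, 37]]
```

```bash
python3 -m inch '0 0 0 1.3 -2.5 0 0; 0 0 0 1.3 -2.4 0 0; 0 0 0 0 0 -2 0; 0 0 0 0 0 -0.8 0; 0 0 0 0 0 0 0'; python3 -m inch '0 0 0 0 0 -0.3 0; 0 0 0 0 0 -0.3 0; 0 0 0 0 0 -0.3 0; 0 0 0 0 0 -0.3 0; 0 0 0 0 0 0 0'; python3 -m inch '0 0 0 0 0 -0.3 0; 0 0 0 0 0 -0.3 0; 0 0 0 0 0 -0.3 0; 0 0 0 0 0 -0.3 0; 0 0 0 0 0 0 0'
```

```text
clock: 15.4
position: [0.4036, 0.1382, 0.0374]
eef_rot: [-0.002, 0.517, 0.856, -0.001]
wrist_force: [-1.5, -0.3, -0.1]
width: -0.0
finger_force: 0.0
clock: 15.9
position: [0.4062, 0.1381, 0.028]
eef_rot: [0.001, 0.517, 0.856, -0.0]
wrist_force: [1.2, -1.5, 1.9]
width: -0.0
finger_force: 1.0
clock: 16.4
position: [0.4045, 0.1388, 0.0145]
eef_rot: [-0.001, 0.518, 0.856, -0.0]
wrist_force: [0.1, 0.3, 1.9]
width: 0.0002
finger_force: 0.3
```

```bash
python3 -m inch '0 0 0 0 0 -0.3 0; 0 0 0 0 0 -0.3 0; 0 0 0 0 0 -0.3 0; 0 0 0 0 0 -0.3 0; 0 0 0 0 0 0 0'; python3 -m inch '0 0 0 0 0 -0.3 0; 0 0 0 0 0 -0.3 0; 0 0 0 0 0 -0.3 0; 0 0 0 0 0 -0.3 0; 0 0 0 0 0 0 0'; python3 -m inch '0 0 0 0 0 -0.2 0; 0 0 0 0 0 -0.2 0; 0 0 0 0 0 -0.1 0; 0 0 0 0 0 0 0; 0 0 0 0 0 0 0'
```

```text
clock: 16.9
position: [0.4049, 0.1384, 0.0027]
eef_rot: [-0.0, 0.518, 0.856, -0.0]
wrist_force: [-1.2, 0.9, -0.1]
width: 0.0001
finger_force: 0.0
clock: 17.4
position: [0.405, 0.1384, -0.0092]
eef_rot: [-0.0, 0.517, 0.856, -0.0]
wrist_force: [0.7, 0.8, -0.1]
width: 0.0001
finger_force: 0.0
clock: 17.9
position: [0.4052, 0.1385, -0.0138]
eef_rot: [-0.0, 0.518, 0.856, -0.0]
wrist_force: [0.4, -0.4, 0.3]
width: -0.0001
finger_force: 0.0
```

```bash
python3 - <<'E'
from h import *
im,d=eyes.snapshot("side"); cv2.imwrite("pics/s3.png",cv2.resize(im[155:250,285:405,::-1],None,fx=6,fy=6,interpolation=cv2.INTER_CUBIC))
E
```

```text
(no output)
```

View pics/s3.png

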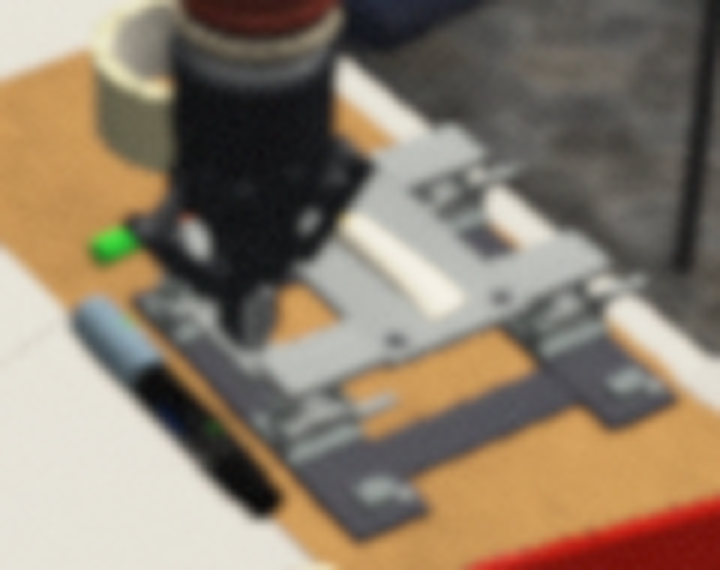

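The lever is hidden behind the finger in this view. The zero force may only be the arm settling back off the lever between calls, so I go on to the flat height and watch for the firm stop.

```bash
python3 -m inch '0 0 0 0 0 -0.1 0; 0 0 0 0 0 -0.1 0; 0 0 0 0 0 -0.05 0; 0 0 0 0 0 0 0; 0 0 0 0 0 0 0'; python3 -m inch '0 0 0 0 0 -0.05 0; 0 0 0 0 0 0 0; 0 0 0 0 0 -0.05 0; 0 0 0 0 0 0 0; 0 0 0 0 0 0 0'
```

```text
clock: 18.45
position: [0.4054, 0.1385, -0.0162]
eef_rot: [-0.0, 0.518, 0.856, 0.0]
wrist_force: [0.0, 0.2, 0.1]
width: -0.0
finger_force: 0.0
clock: 18.95
position: [0.4054, 0.1385, -0.0172]
eef_rot: [0.0, 0.517, 0.856, 0.0]
wrist_force: [0.3, 0.2, -0.0]
width: 0.0
finger_force: 0.4
```

```bash
python3 -m inch '0 0 0 0 0 -0.05 0; 0 0 0 0 0 0 0; 0 0 0 0 0 -0.05 0; 0 0 0 0 0 0 0; 0 0 0 0 0 0 0'
```

```text
clock: 19.45
position: [0.4056, 0.1385, -0.0174]
eef_rot: [-0.0, 0.517, 0.856, -0.0]
wrist_force: [-3.5, -0.7, 8.9]
width: 0.0003
finger_force: 4.0
```

There is a firm stop at tip height ≈ 20 mm, so the lever is flat. I lift straight up, then go back above corner 2 and check the levers by depth.

```bash
python3 -m inch '0 0 0 0 0 0.5 0; 0 0 0 0 0 3 0; 0 0 0 0 0 4 0; 0 0 0 -1.3 2.5 0 0; 0 0 0 -1.3 2.4 0 0'; python3 -m inch '0 0 0 0 0 0 0; 0 0 0 0 0 0 0; 0 0 0 0 0 0 0; 0 0 0 0 0 0 0; 0 0 0 0 0 0 0'
cat > lev.py <<'E'
from fit import *
p=np.load("p.npy"); c,s=np.cos(p[2]),np.sin(p[2])
im,d=eyes.snapshot("side"); S=cloud("side",d); cv2.imwrite("pics/s4.png",cv2.resize(im[155:250,285:405,::-1],None,fx=6,fy=6,interpolation=cv2.INTER_CUBIC))
for n,A in(("before",np.load("side0.npy")),("now",S)):
    e=A[...,:2]-p[:2]; b=np.stack([c*e[...,0]+s*e[...,1],-s*e[...,0]+c*e[...,1],A[...,2]],-1)*1000
    for k,(x,y) in {1:(-54,72),2:(54,72),3:(-54,-72),4:(54,-72)}.items():
        m=(b[...,0]>x-75)&(b[...,0]<x-22)&(abs(b[...,1]-y)<10)&(b[...,2]>-5)&(b[...,2]<90); z=np.sort(b[m][:,2]); print(n,k,m.sum(),z[-5:].round())
        q=b[(abs(b[...,0]-x)<10)&(abs(b[...,1]-y)<12)&(abs(b[...,2]-49)<12)]; print("   ear z",np.median(q[:,2]).round(1) if len(q) else None)
E
python3 lev.py
```

```text
clock: 19.95
position: [0.3809, 0.1881, 0.0588]
eef_rot: [0.002, 0.518, 0.855, 0.002]
wrist_force: [0.5, -0.1, -0.0]
width: -0.0004
finger_force: 0.0
clock: 20.45
position: [0.3797, 0.1869, 0.0567]
eef_rot: [-0.0, 0.518, 0.855, -0.0]
wrist_force: [0.5, 0.5, -1.4]
width: -0.0001
finger_force: 0.0
before 1 124 [65. 65. 65. 67. 67.]
   ear z 50.0
before 2 72 [66. 67. 67. 67. 68.]
   ear z 49.7
before 3 113 [68. 69. 69. 69. 69.]
   ear z 49.6
before 4 48 [68. 68. 68. 68. 70.]
   ear z 50.4
now 1 118 [64. 65. 65. 66. 66.]
   ear z 50.3
now 2 56 [24. 24. 25. 26. 27.]
   ear z 50.2
now 3 111 [68. 68. 69. 70. 71.]
   ear z 49.8
now 4 45 [70. 72. 72. 73. 74.]
   ear z 50.8
```

View pics/s4.png

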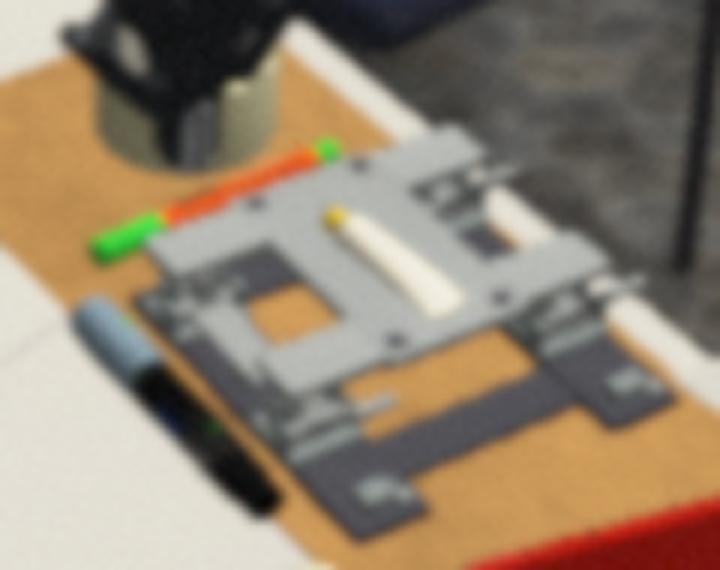

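Corner 2's lever lies flat at about (240,340) and the other three still stand (tips at 65–70 mm). The plate, tube and surroundings are unmoved. Now the check press on corner 2.

```bash
python3 -m inch '0 0 0 0 0 -2.5 0; 0 0 0 0 0 -1.4 0; 0 0 0 0 0 -0.3 0; 0 0 0 0 0 0 0; 0 0 0 0 0 0 0'; python3 -m inch '0 0 0 0 0 -0.1 0; 0 0 0 0 0 0 0; 0 0 0 0 0 -0.1 0; 0 0 0 0 0 0 0; 0 0 0 0 0 0 0'; python3 -m inch '0 0 0 0 0 -0.1 0; 0 0 0 0 0 0 0; 0 0 0 0 0 0 0; 0 0 0 0 0 0 0; 0 0 0 0 0 0 0'
```

```text
clock: 21.0
position: [0.3802, 0.1876, 0.0157]
eef_rot: [0.0, 0.518, 0.856, 0.0]
wrist_force: [-0.2, 0.3, 0.2]
width: 0.0001
finger_force: 0.0
clock: 21.5
position: [0.3794, 0.1874, 0.0129]
eef_rot: [0.0, 0.517, 0.856, 0.0]
wrist_force: [1.1, -0.9, 0.1]
width: -0.0001
finger_force: 0.0
clock: 22.0
position: [0.3796, 0.1875, 0.012]
eef_rot: [0.0, 0.517, 0.856, 0.0]
wrist_force: [-0.2, -0.3, 1.9]
width: 0.0003
finger_force: 0.9
```

```bash
python3 -m inch '0 0 0 0 0 -0.1 0; 0 0 0 0 0 0 0; 0 0 0 0 0 0 0; 0 0 0 0 0 0 0; 0 0 0 0 0 0 0'; python3 -m inch '0 0 0 0 0 -0.1 0; 0 0 0 0 0 0 0; 0 0 0 0 0 0 0; 0 0 0 0 0 0 0; 0 0 0 0 0 0 0'
```

```text
clock: 22.5
position: [0.3795, 0.1875, 0.0109]
eef_rot: [0.0, 0.517, 0.856, 0.0]
wrist_force: [-1.8, 0.6, 3.5]
width: 0.0002
finger_force: 1.8
clock: 23.0
position: [0.3795, 0.1876, 0.0104]
eef_rot: [-0.0, 0.517, 0.856, -0.0]
wrist_force: [-3.2, -0.2, 8.3]
width: 0.0002
finger_force: 3.8
```

```bash
python3 -m inch '0 0 0 0 0 -0.03 0; 0 0 0 0 0 0 0; 0 0 0 0 0 0 0; 0 0 0 0 0 0 0; 0 0 0 0 0 0 0'
```

```text
clock: 23.5
position: [0.3795, 0.1876, 0.0104]
eef_rot: [-0.0, 0.517, 0.856, -0.0]
wrist_force: [-4.0, -0.0, 9.3]
width: 0.0001
finger_force: 4.6
```

```bash
python3 -m inch '0 0 0 0 0 -0.03 0; 0 0 0 0 0 0 0; 0 0 0 0 0 0 0; 0 0 0 0 0 0 0; 0 0 0 0 0 0 0'
```

```text
clock: 24.0
position: [0.3795, 0.1876, 0.0103]
eef_rot: [-0.0, 0.517, 0.856, -0.0]
wrist_force: [-5.2, 0.9, 10.8]
width: 0.0001
finger_force: 5.5
```

At 10.8 N it has sunk only about 1.5 mm, so the shim carries the corner. Letting go.

```bash
python3 -m inch '0 0 0 0 0 0.1 0; 0 0 0 0 0 0.2 0; 0 0 0 0 0 0.7 0; 0 0 0 0 0 3 0; 0 0 0 0 0 4 0'; python3 -m inch '0 0 0 0 0 4 0; 0 0 0 0 0 0 0; 0 0 0 0 0 0 0; 0 0 0 0 0 0 0; 0 0 0 0 0 0 0'; python3 lev.py
python3 - <<'E'
from h import *
a=np.load("side0.npy")
for n in("side","top"):
    im,d=eyes.snapshot(n); im0=cv2.imread(f"pics/{n}0.png")[:,:,::-1]
    for t in("paint_tube","tape_roll","marker_grey","marker_thin"):
        for r in eyes.regions_of(n,t)[:2]: print(n,t,r["rect"],round(r["conf"],2))
    if n=="side":
        g=cv2.absdiff(cv2.GaussianBlur(im,(3,3),0),cv2.GaussianBlur(np.ascontiguousarray(im0),(3,3),0)).max(2)
        v,u=np.where(g[185:250,300:430]>40); print("changed px",len(u),(u.min()+300,u.max()+300,v.min()+185,v.max()+185) if len(u) else "")
E
```

```text
clock: 24.5
position: [0.377, 0.1866, 0.0875]
eef_rot: [-0.002, 0.518, 0.856, -0.002]
wrist_force: [1.4, -0.8, 0.1]
width: 0.0001
finger_force: 0.0
clock: 25.0
position: [0.3782, 0.187, 0.1273]
eef_rot: [-0.001, 0.517, 0.856, -0.001]
wrist_force: [0.2, 0.7, -0.6]
width: -0.0001
finger_force: 0.0
before 1 124 [65. 65. 65. 67. 67.]
   ear z 50.0
before 2 72 [66. 67. 67. 67. 68.]
   ear z 49.7
before 3 113 [68. 69. 69. 69. 69.]
   ear z 49.6
before 4 48 [68. 68. 68. 68. 70.]
   ear z 50.4
now 1 124 [65. 66. 66. 66. 66.]
   ear z 49.8
now 2 60 [24. 24. 25. 26. 26.]
   ear z 49.9
now 3 99 [69. 69. 70. 70. 73.]
   ear z 48.4
now 4 48 [68. 68. 68. 71. 71.]
   ear z 50.8
side paint_tube [339.8, 190.5, 22.0, 19.8] 0.68
side tape_roll [300.2, 154.4, 30.7, 31.9] 0.97
side tape_roll [309.5, 176.3, 76.6, 47.1] 0.29
side marker_grey [296.2, 205.6, 37.3, 34.0] 0.67
side marker_thin [299.6, 178.7, 39.4, 18.3] 0.53
side marker_thin [332.4, 251.9, 15.2, 20.8] 0.37
changed px 66 (np.int64(317), np.int64(329), np.int64(199), np.int64(214))
top paint_tube [176.0, 230.6, 35.8, 20.9] 0.7
top tape_roll [234.3, 182.2, 39.7, 34.8] 0.61
top marker_grey [329.5, 189.0, 34.6, 15.8] 0.52
top marker_grey [314.8, 135.7, 37.4, 54.4] 0.25
```

```bash
python3 -c "
from station import finish_job; print(finish_job())"
```

```text
the job is handed in; nothing more can be done
None
```

Corner 2 (near the robot, left) was the one that rocked: I pressed its lever flat, the shim then carried it at 10.8 N with about 1.5 mm of give, and I handed the job in at about 25 s with the other three levers standing and nothing else seen to move.

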